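Show a microscope objective's front lens to the inspection camera

TASK

The front lens of the spare microscope objective has to be checked. Pick the short objective with the tapered nose (not the longer objective, and not the blunt adapter without a nose) out of the three-seat rest and hold it up in front of the inspection camera, its nose pointing straight back into the camera along the camera's line of sight, centred on that line, with the tip of the nose 9 cm from the camera's lens. Finish while still holding it there motionless in your grip for the picture; do not touch the camera or its stand, and leave all the other things where they are.

Things in the scene. Friction and masses are not known exactly. Their poses are not given: they have to be found in the camera images.
- objective_centre (a point): Middle of the part to show: a metal microscope objective 40 mm long, about 90 g, lying in one seat of the rest. Own z runs along the part from threaded rear to nose. Diameter 20 mm at the rear end; 25 mm parallel barrel from 5 to 18 mm from the rear end; slight taper to 23 mm at 32 mm, then steep taper to 12 mm at the flat nose tip. Origin on the axis, 20 mm from either end.
- objective_grip (a point): Point on the objective's axis 14 mm from its rear end, within the 25 mm barrel: the best place to grip across. Same axes as objective_centre. About 55 mm above the bench at the start.
- objective_nose (a point): Centre of the objective's nose tip (its front lens), 20 mm from objective_centre along +z. Same axes.
- objective_rear (a point): Centre of the objective's threaded rear end, 20 mm from objective_centre along -z. Same axes.
- objective_rest: Fixed rest: base plate 75 x 215 x 8 mm, origin at its underside's centre, with three black pedestals at y = -70, 0, +70 mm, 34 mm long (x) and under 20 mm wide. Each carries one part along the rest's x, axis 55 mm above the bench, rear end at x = -18 mm, nose towards +x. Barrels are 45 mm apart, sides free. Which part lies in which seat, the rest's place and yaw vary.
- long_objective_centre (a point): Middle of the longer objective, 58 mm long, 25 mm in diameter, same rear end, tapered nose; lies in another seat and stays there. Own z towards the nose.
- blunt_adapter_centre (a point): Middle of the blunt adapter, 32 mm long, 25 mm in diameter, flat ended with no tapered nose; lies in another seat and stays there. Own z along its axis.
- inspection_camera: Camera stand, fixed on the bench: round base 92 mm in diameter, 16 mm post, and a fork that carries the camera head on a level hinge 260 mm above the bench, over the base's middle. Origin under the base's centre. The camera looks to the stand's own -x. Place and yaw vary.
- camera_tilt (a joint): Tilt of the camera head, in rad: 0 looks level, positive looks down. It starts between 0.15 and 0.55 and is stiff; it is not to be moved.
- camera_lens (a point): Centre of the front face of the camera's lens, 70 mm from the hinge. Axes of the camera head: the camera looks along -x of this frame (an object 90 mm in front of the lens is at x = -90 mm, y = z = 0); y is level. Lens barrel 30 mm in diameter, 27 mm long, in front of a grey housing 60 x 46 x 26 mm.
- objective_case_centre (a point): Middle of a black round objective case, 35 mm diameter, 60 mm high, standing loose on the bench; bystander.
- timer_centre (a point): Middle of a small white lab timer, 66 x 66 x 18 mm, lying loose; bystander.
- tape_roll_centre (a point): Middle of a roll of lab tape, 68 mm diameter, 20 mm high, lying loose; bystander.
- lens_tissue_centre (a point): Middle of a booklet of lens tissue, 70 x 102 x 10 mm, lying loose; bystander.
There are look-alikes about, which are no part of the job. What is shaped like the part that bears objective_centre but purple is not meant.

How it is judged:
On the way:
1. the short objective is lifted clear of the rest in the gripper (height (world z) of objective_centre above 0.11 m and contact force between objective and the fingers above 1 N and contact force between objective and objective_rest below 0.05 N), for 0.2 s.
At the end, for the whole second after the job is handed in: The short objective is held by the fingers and by nothing else, at rest, its nose tip 70 to 110 mm in front of the camera lens and within 15 mm of the camera's line of sight sideways and up and down, its axis within 0.2 rad of that line with the nose towards the camera (x of objective_nose in the frame of camera_lens between -0.11 and -0.07 m and y of objective_nose in the frame of camera_lens between -0.015 and 0.015 m and z of objective_nose in the frame of camera_lens between -0.015 and 0.015 m and angle between the z axis of objective_centre and the x axis of camera_lens, either way round below 0.2 rad and x of objective_rear in the frame of camera_lens below -0.095 m and linear speed of objective below 0.03 m/s and contact force between objective and the fingers above 1 N and contact force between objective and inspection_camera below 0.05 N); the arm keeps its last pose, push and grip.
It fails at once if the camera or its stand is touched (contact force between inspection_camera and the arm above 1 N or contact force between inspection_camera and the fingers above 1 N or contact force between inspection_camera and objective above 1 N).
It fails at once if another part or bystander is moved more than 15 mm (distance of any of long_objective_centre, blunt_adapter_centre, objective_case_centre, timer_centre, tape_roll_centre, lens_tissue_centre from where it was at the start of the episode above 0.015 m).
It fails at once if the objective is dropped onto the bench or the rest's plate (height (world z) of objective_centre below 0.035 m).
It also fails if it takes over 42 s, if anything falls off the work surface, if the arm or the gripper's body presses on something with over 40 N, if the wrist force passes 120 N, or if a joint passes its speed limit or range.

ROBOT

A 7-joint arm with a two-finger parallel gripper is mounted at the origin on a cart in front of the work surface, level with it; the furniture and walls round the work are solid. World frame = base frame: x ahead of the robot, y to its left, z up, the work surface at z = 0. Lengths are in m, angles in rad, forces in N, time in s.
With the tool pointing down it reaches from about 0.425 to 0.875 m from the base axis. Payload 4.7 kg.
Tool frame: the origin (TCP) lies at the very end of the fingers, on their centre line; the grasp point (between the pads) lies 19 mm behind it; z points along the fingers, y is the line along which they close (so a half turn about z gives the same grasp; the last joint's range is limited). The gripper opens to 87 mm and grips with 3 to 60 N. Pads are 19 mm wide; open, the fingers measure 117 mm over their backs; the gripper's body (75 mm by 190 mm) begins 51 mm behind the grasp point.
Start: joints at [1.353, 0.321, -0.07, 1.45, 0.023, 1.371, -0.057], TCP at [0.149, -0.633, 0.201] pointing down, gripper open.
Joint ranges: [-2.86, 2.86], [-0.3, 2.09], [-1.38, 1.24], [0.06, 2.45], [-1.56, 4.7], [0.09, 2.05], [-2.69, 2.69]. Speed limits (rad/s): [2.57, 2.57, 3.14, 3.14, 3.14, 3.14, 3.14].

INTERFACE

Orientations are given as a rotation vector (axis times angle).
In Python, from bench import ctrl, vision gives the robot as it stands.
- The arm moves only by the tool jog_arm, never from a script. Its argument "increments" is a list of rows, each an object of numbers: "tx", "ty", "tz": the shift along the tool's x, y, z in mm; "wx", "wy", "wz": the turn, a rotation vector about the tool's x, y, z in rad; "gripper": the opening, from 0 (shut) to 1 (fully open). In form: [{"tx": .., "ty": .., "tz": .., "wx": .., "wy": .., "wz": .., "gripper": ..}, ...]. A call has exactly 5 rows; each row is the pose to reach, as a shift and turn from the pose commanded when the call began, along the tool's axes at that moment; what a row does not reach only later rows make up. A row lasts 1/12 s, in which the tool goes at most 41.7 mm and 7.16 degrees, less where a joint would pass 70% of its speed; a pose out of reach is approached as far as the arm can. A call with a gripper value outside its range is refused whole. The fingers move at their own pace and stop on an object; "grip_force" is the grip in N (left out, the last holds). Time passes only in rows, so rows that repeat a pose let the fingers close, or fill a call up. It gives the time, the measured TCP pose, the force, the opening and the grip force at its end, in the units of the state.
- ctrl.get_state(): the state, without advancing time (a new reading comes with each control period).
- vision.get_image(name): name is "side" or "top" or "wrist"; returns a dict with "color" (420x560x3 uint8, blue, green, red), "fx", "fy", "cx", "cy" (pixels), "k1" (the pictures are not rectified: a ray, as slopes to the right and down, at radius r is drawn at 1 + k1 r^2 times it, then the intrinsics apply), "extrinsics" (4x4, takes a point from world to camera coordinates). Camera axes: x right, y down, z forward; pixel columns grow to the right and rows downward; lengths in m; the calibration is good to about 2 mm. A picture is of the moment at which its call begins. There is no depth.
- ctrl.close_job(): hands the job in; it is judged then, once.
Trained networks look in the newest picture that a camera, given by its name, has taken for a name from the list of things; names that differ only in an ending like _2 or _b are one class to them, and where a whole thing is asked for, a point or a joint stands for the part that bears it (a point fixed in the world has none). Each returns a list of dicts, best first, with "conf" (0 to 1); they miss things now and then, are a little off and sometimes report something else, mostly with a low value. They report only what shows in the picture. A call takes as long as a camera call. They do not tell look-alikes from the thing itself.
- vision.spot_in(camera, thing): "bbox" ([left, top, right, bottom] in pixels, round what is visible of it).
The state is a dict: "time": time; "joint_positions": joint angles; "qd": joint speeds; "joint_torque": joint torques, N m; "position": TCP position; "tool_rot": TCP orientation; "ft_force": force on the tool from outside, world axes, zero at the start; "torque": the same for the moment, N m; "grip_width": opening from 0.0 (shut) to 1.0 (fully open); "grip_force": force on a finger pad.
Only numpy, scipy, OpenCV 4.12 (cv2) and the standard library are available. Lean on these libraries where they do the work, as an engineer would, in place of code of your own. Each camera call takes 0.05 s, during which the arm holds its last target. There are 200 camera calls.

## Working session

There is one attempt and no reset: what is moved stays moved. The work goes in short steps, Python scripts to look and compute and a tool call to move; the robot and the scene stay as the last step left them, time stands still between calls to the robot, and variables do not carry over. Pictures are saved under pics/ and viewed, at most 10 in all, crops included, and the job is handed in when it is done.

Besides the shell and the picture viewer there is one more tool, called after "Request:" as name([rows], argument=value, ...), one row to a line, values as JSON. jog_arm: Moves the arm, as the interface text tells. Its arguments: {"type":"object","properties":{"increments":{"type":"array"},"grip_force":{"type":"number"}},"required":["increments"]}

```bash
mkdir -p pics
cat > h.py <<'E'
import numpy as np, cv2
from scipy.spatial.transform import Rotation as R
from bench import ctrl, vision
def K(i): return np.array([[i['fx'],0,i['cx']],[0,i['fy'],i['cy']],[0,0,1.]]), np.array([i['k1'],0,0,0,0.])
def ray(i,uv):
    k,d=K(i); p=cv2.undistortPoints(np.array([[uv]],float),k,d)[0,0]
    E=np.array(i['extrinsics']); v=E[:3,:3].T@np.array([p[0],p[1],1]); return -E[:3,:3].T@E[:3,3], v/np.linalg.norm(v)
def onplane(i,uv,z):
    o,v=ray(i,uv); return o+v*(z-o[2])/v[2]
def tri(obs):
    A=np.zeros((3,3));b=np.zeros(3);L=[]
    for i,uv in obs:
        o,v=ray(i,uv);P=np.eye(3)-np.outer(v,v);A+=P;b+=P@o;L.append((o,v))
    x=np.linalg.solve(A,b); return x,[np.linalg.norm((np.eye(3)-np.outer(v,v))@(x-o)) for o,v in L]
def proj(i,X):
    k,d=K(i);E=np.array(i['extrinsics']);return cv2.projectPoints(np.atleast_2d(np.array(X,float)),cv2.Rodrigues(E[:3,:3])[0],E[:3,3],k,d)[0][:,0]
E
cat > a.py <<'E'
from h import *
import pickle
S={}
for c in ['side','top','wrist']:
    i=vision.get_image(c);S[c]=i;cv2.imwrite(f'pics/{c}0.png',i['color'])
    E=np.array(i['extrinsics']);print(c,i['fx'],i['k1'],(-E[:3,:3].T@E[:3,3]).round(3),E[2,:3].round(2))
pickle.dump(S,open('s0.pkl','wb'))
for c in ['side','top']:
    for t in ['objective_centre','objective_rest','long_objective_centre','blunt_adapter_centre','inspection_camera','camera_lens']:
        print(c,t,[(np.round(d['bbox']).tolist(),round(d['conf'],2)) for d in vision.spot_in(c,t)[:4]])
print(ctrl.get_state())
E
python3 a.py; python3 -c "
import cv2,numpy as np
cv2.imwrite('pics/a.png',np.vstack([cv2.imread('pics/top0.png'),]))"
```

```text
side 493.56273880899306 0.008126987721023242 [0.374 0.948 0.594] [ 0.16 -0.91 -0.39]
top 380.4967475802765 -0.10430511172224875 [ 0.41  -0.085  1.015] [ 0.2  -0.01 -0.98]
wrist 323.0929932247472 -0.0656307322009256 [ 0.226 -0.616  0.383] [-0.28 -0.06 -0.96]
side objective_centre [([331.0, 243.0, 341.0, 257.0], 0.68), ([313.0, 287.0, 334.0, 299.0], 0.49), ([168.0, 252.0, 208.0, 284.0], 0.46), ([281.0, 239.0, 299.0, 250.0], 0.45)]
side objective_rest [([236.0, 231.0, 308.0, 268.0], 0.91)]
side long_objective_centre [([259.0, 230.0, 281.0, 238.0], 0.68), ([257.0, 311.0, 289.0, 334.0], 0.59)]
side blunt_adapter_centre []
side inspection_camera [([136.0, 175.0, 197.0, 313.0], 0.65)]
side camera_lens [([134.0, 174.0, 193.0, 207.0], 0.96), ([281.0, 239.0, 294.0, 250.0], 0.32)]
top objective_centre [([307.0, 295.0, 323.0, 306.0], 0.68), ([281.0, 247.0, 292.0, 262.0], 0.61), ([280.0, 294.0, 292.0, 307.0], 0.55), ([231.0, 286.0, 243.0, 300.0], 0.42)]
top objective_rest []
top long_objective_centre [([296.0, 222.0, 314.0, 246.0], 0.71)]
top blunt_adapter_centre [([319.0, 210.0, 333.0, 224.0], 0
[... 204 characters left out ...]
: 0.75, 'joint_positions': array([ 1.3530967 ,  0.32097764, -0.07008737,  1.45052753,  0.02259329,
        1.37080421, -0.05686403]), 'qd': array([ 0.00136882,  0.00170018,  0.00099397,  0.00011078, -0.00064812,
       -0.00077146, -0.00046824]), 'joint_torque': array([-7.12969268e-04, -4.91001964e+01, -4.03115451e-01, -3.12734163e+01,
       -6.35292451e-02,  3.33375949e-02, -1.73488978e-06]), 'position': array([ 0.14929475, -0.63262998,  0.20128711]), 'tool_rot': array([ 3.12043388e+00,  3.63352664e-01, -5.48707004e-05]), 'ft_force': array([-1.35486439,  0.48807939, -0.43546413]), 'torque': array([ 0.01904013, -0.0078138 , -0.0040095 ]), 'grip_force': 0.0, 'grip_width': 0.9983324510137679}
```

View pics/top0.png

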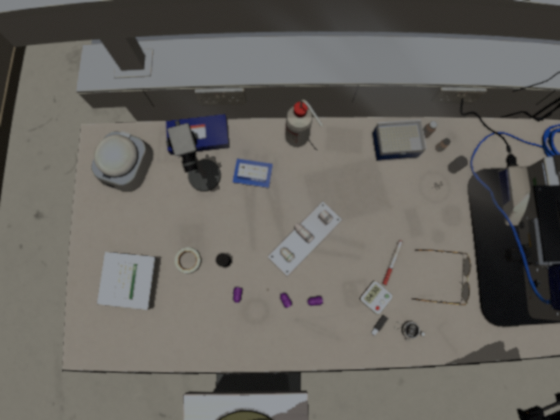

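View pics/side0.png

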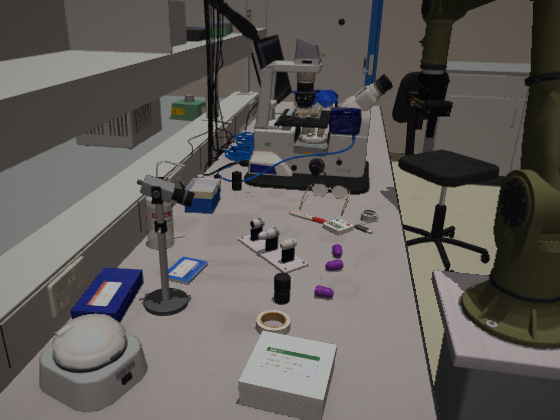

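Run:
```python
from h import *
a=cv2.imread('pics/top0.png');b=cv2.imread('pics/side0.png')
f=lambda m,x,y,w,h:cv2.resize(m[y:y+h,x:x+w],(400,300),interpolation=cv2.INTER_CUBIC)
cv2.imwrite('pics/c1.png',cv2.convertScaleAbs(np.vstack([np.hstack([f(a,260,200,100,75),f(b,230,210,100,75)]),np.hstack([f(a,150,110,100,75),f(b,130,165,100,75)])]),alpha=1.4))
import pickle
S=pickle.load(open('s0.pkl','rb'))
for n,u in dict(rest_a=(270,255),seatA=(287,255),seatB=(305,234),seatC=(325,215),base=(203,178)).items(): print(n,onplane(S['top'],u,0.055 if 'seat' in n else 0.008).round(3))
for n,X in dict(a=onplane(S['top'],(287,255),.055),b=onplane(S['top'],(305,234),.055)).items(): print(n,proj(S['side'],X))
```

```text
rest_a [ 0.502 -0.07   0.008]
seatA [ 0.497 -0.113  0.055]
seatB [ 0.55  -0.16   0.055]
seatC [ 0.598 -0.214  0.055]
base [0.717 0.112 0.008]
a [[288.86993324 243.52115225]]
b [[270.63412604 233.27784118]]
```

View pics/c1.png

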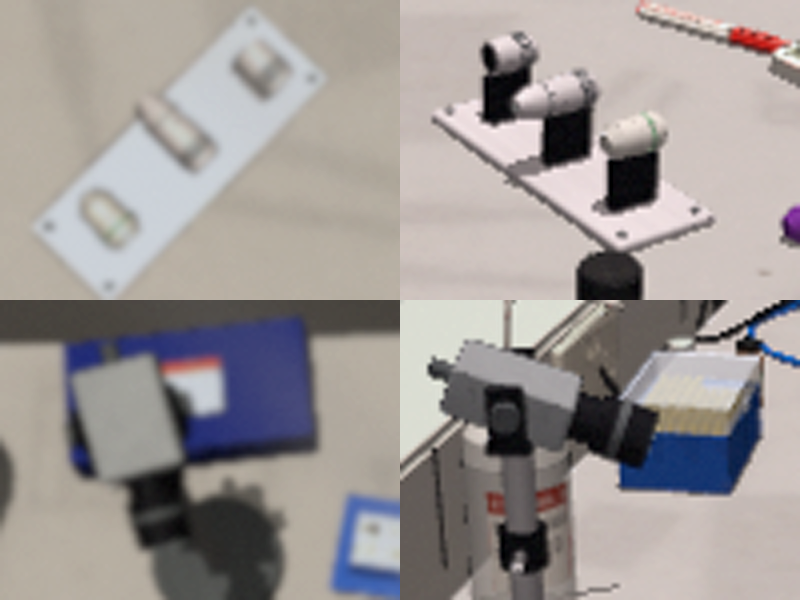

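```bash
cat > b.py <<'E'
from h import *
import pickle
from scipy.optimize import least_squares
S=pickle.load(open('s0.pkl','rb'));T,D=S['top'],S['side']
ct=lambda x,y:(260+x/4-.4,200+y/4-.4); cs=lambda x,y:(230+(x-400)/4-.4,210+y/4-.4)
for n,t,s in [('short mid',ct(110,218),cs(633,134)),('short nose',ct(88,194),cs(603,141)),('short rear',ct(132,240),cs(663,127)),('long mid',ct(177,134),cs(555,95)),('blunt mid',ct(261,68),cs(512,53))]:
    print(n,*[np.round(v,3) for v in tri([(T,t),(D,s)])])
ct=lambda x,y:(150+x/4-.4,110+(y-300)/4-.4); cs=lambda x,y:(130+(x-400)/4-.4,165+(y-300)/4-.4)
obs=[(T,ct(162,538),'lens'),(D,cs(645,440),'lens'),(D,(166,301),'base'),(T,ct(150,483),'hf'),(D,cs(577,408),'hf'),(T,ct(112,366),'hr')]
# lens front, base centre, housing front (43 mm), housing rear top edge
def pts(p):
    x,y,w,t=p;n=np.array([np.cos(t)*np.cos(w),np.cos(t)*np.sin(w),np.sin(t)]);l=-n;u=np.array([-np.sin(t)*np.cos(w),-np.sin(t)*np.sin(w),np.cos(t)])
    h=np.array([x,y,.26]);return dict(lens=h+.07*l,base=np.array([x,y,.01]),hf=h+.043*l,hr=h-.017*l+.013*u,n=n)
f=lambda p:np.concatenate([(proj(i,pts(p)[k])[0]-u) for i,u,k in obs])
r=least_squares(f,[.72,.11,0,.3],loss='soft_l1');print(r.x.round(3),f(r.x).round(1));print({k:v.round(3) for k,v in pts(r.x).items()})
s=ctrl.get_state();print(s['position'],R.from_rotvec(s['tool_rot']).as_matrix().round(3))
E
python3 b.py
```

```text
short mid [ 0.499 -0.113  0.056] [0. 0.]
short nose [ 0.515 -0.1    0.056] [0.001 0.001]
short rear [ 0.484 -0.127  0.056] [0.001 0.001]
long mid [ 0.553 -0.157  0.056] [0.002 0.002]
blunt mid [ 0.593 -0.213  0.056] [0. 0.]
[0.734 0.113 0.26  0.313] [ 0.1 -0.8 -1.1 -1.2 -3.3 -1.5 -0.4  0.7  2.3  3.   0.2  2. ]
{'lens': array([0.67 , 0.096, 0.238]), 'base': array([0.734, 0.113, 0.01 ]), 'hf': array([0.694, 0.102, 0.247]), 'hr': array([0.746, 0.116, 0.278]), 'n': array([0.919, 0.245, 0.308])}
[ 0.14929475 -0.63262998  0.20128711] [[ 0.973  0.23  -0.   ]
 [ 0.23  -0.973 -0.   ]
 [-0.     0.    -1.   ]]
```

Choice (top view): white short tapered part at (287,255), as against the long one (305,234), the blunt adapter (325,215) and the purple look-alikes (237,294), (286,300), (315,300). The crop shows a nose and a short body at (287,255), and its triangulated height of 56 mm fits the text. The camera head points its lens towards the robot, tilted down about 0.31.

Request:
jog_arm([
  {"tx": 20,"ty": -24,"tz": -10},
  {"tx": 46,"ty": -56,"tz": -20},
  {"tx": 72,"ty": -86,"tz": -20},
  {"tx": 98,"ty": -117,"tz": -20},
  {"tx": 124,"ty": -148,"tz": -20},
])

```text
validation failed for argument at $.in...
```

Request:
jog_arm([
  {"tx": 26,"ty": -31},
  {"tx": 52,"ty": -62},
  {"tx": 78,"ty": -93},
  {"tx": 104,"ty": -124},
  {"tx": 130,"ty": -155},
])

```text
validation failed for argument at $.in...
```

Request:
jog_arm([
  {"tx": 25,"ty": -30,"wz": -0.1},
  {"tx": 50,"ty": -60,"wz": -0.2},
  {"tx": 75,"ty": -90,"wz": -0.31},
  {"tx": 95,"ty": -110,"wz": -0.42},
  {"tx": 101,"ty": -120,"wz": -0.527},
])

```text
validation failed for argument at $.in...
```

Request:
jog_arm([
  {"tx": 0},
  {"tx": 0},
  {"tx": 0},
  {"tx": 0},
  {"tx": 0},
])

```text
validation failed for argument at $.in...
```

```bash
cat > w.py <<'E'
from h import *
import sys,pickle
n=sys.argv[1];i=vision.get_image('wrist');cv2.imwrite(f'pics/{n}.png',cv2.convertScaleAbs(i['color'],alpha=1.4));s=ctrl.get_state();pickle.dump((i,s),open(n+'.pkl','wb'))
M=R.from_rotvec(s['tool_rot']).as_matrix();print(s['time'],s['position'].round(4),M.round(3),s['joint_positions'].round(2),s['grip_force'],s['grip_width'],s['ft_force'].round(1))
for t in ['objective_centre','long_objective_centre','objective_rest','camera_lens','inspection_camera']: print(t,[(np.round(d['bbox']).tolist(),round(d['conf'],2)) for d in vision.spot_in('wrist',t)[:3]])
print(proj(i,[[.499,-.113,.056],[.515,-.100,.056],[.484,-.127,.056]]).round(0).tolist())
E
python3 w.py w1
```

```text
0.8 [ 0.1493 -0.6327  0.2013] [[ 0.973  0.23  -0.   ]
 [ 0.23  -0.973 -0.   ]
 [-0.     0.    -1.   ]] [ 1.35  0.32 -0.07  1.45  0.02  1.37 -0.06] 0.0 1.0033659601834504 [-0.8 -0.1 -0.9]
objective_centre []
long_objective_centre []
objective_rest []
camera_lens []
inspection_camera []
[[12.0, -77.0], [49.0, -42.0], [-15.0, -103.0]]
```

View pics/w1.png

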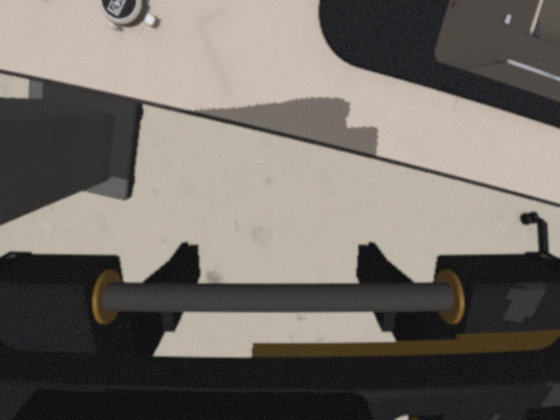

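The calls were refused and the arm has not moved: the wrist picture shows only floor, the bench edge and the open fingers at about (180,290) and (375,290). I'll give every field in each row.

Request:
jog_arm([
  {"tx": 20,"ty": -24,"tz": -10,"wx": 0,"wy": 0,"wz": 0,"gripper": 1},
  {"tx": 46,"ty": -56,"tz": -20,"wx": 0,"wy": 0,"wz": 0,"gripper": 1},
  {"tx": 72,"ty": -86,"tz": -20,"wx": 0,"wy": 0,"wz": 0,"gripper": 1},
  {"tx": 98,"ty": -117,"tz": -20,"wx": 0,"wy": 0,"wz": 0,"gripper": 1},
  {"tx": 124,"ty": -148,"tz": -20,"wx": 0,"wy": 0,"wz": 0,"gripper": 1},
])

```text
time: 1.47
position: [0.2367, -0.4585, 0.2215]
tool_rot: [3.12, 0.363, 0.0]
ft_force: [0.9, -1.2, 0.5]
grip_width: 0.998
grip_force: 0.0
```

Request:
jog_arm([
  {"tx": 26,"ty": -31,"tz": 0,"wx": 0,"wy": 0,"wz": 0,"gripper": 1},
  {"tx": 52,"ty": -62,"tz": 0,"wx": 0,"wy": 0,"wz": 0,"gripper": 1},
  {"tx": 78,"ty": -93,"tz": 0,"wx": 0,"wy": 0,"wz": 0,"gripper": 1},
  {"tx": 104,"ty": -124,"tz": 0,"wx": 0,"wy": 0,"wz": 0,"gripper": 1},
  {"tx": 130,"ty": -155,"tz": 0,"wx": 0,"wy": 0,"wz": 0,"gripper": 1},
])

```text
time: 1.88
position: [0.3274, -0.2776, 0.2215]
tool_rot: [3.119, 0.363, 0.0]
ft_force: [0.0, 0.6, 0.1]
grip_width: 1.0
grip_force: 0.0
```

Request:
jog_arm([
  {"tx": 25,"ty": -30,"tz": 0,"wx": 0,"wy": 0,"wz": -0.1,"gripper": 1},
  {"tx": 50,"ty": -60,"tz": 0,"wx": 0,"wy": 0,"wz": -0.2,"gripper": 1},
  {"tx": 75,"ty": -90,"tz": 0,"wx": 0,"wy": 0,"wz": -0.31,"gripper": 1},
  {"tx": 95,"ty": -110,"tz": 0,"wx": 0,"wy": 0,"wz": -0.42,"gripper": 1},
  {"tx": 101,"ty": -120,"tz": 0,"wx": 0,"wy": 0,"wz": -0.527,"gripper": 1},
])

```text
time: 2.3
position: [0.3999, -0.135, 0.2219]
tool_rot: [2.91, 1.181, 0.003]
ft_force: [0.9, -0.6, 0.1]
grip_width: 1.003
grip_force: 0.0
```

Request:
jog_arm([
  {"tx": 0,"ty": 0,"tz": 0,"wx": 0,"wy": 0,"wz": 0,"gripper": 1},
  {"tx": 0,"ty": 0,"tz": 0,"wx": 0,"wy": 0,"wz": 0,"gripper": 1},
  {"tx": 0,"ty": 0,"tz": 0,"wx": 0,"wy": 0,"wz": 0,"gripper": 1},
  {"tx": 0,"ty": 0,"tz": 0,"wx": 0,"wy": 0,"wz": 0,"gripper": 1},
  {"tx": 0,"ty": 0,"tz": 0,"wx": 0,"wy": 0,"wz": 0,"gripper": 1},
])

```text
time: 2.72
position: [0.3971, -0.1407, 0.2212]
tool_rot: [-2.92, -1.158, 0.0]
ft_force: [0.2, 0.2, 0.4]
grip_width: 0.998
grip_force: 0.0
```

```bash
python3 w.py w2
```

```text
2.7667 [ 0.3972 -0.1405  0.2212] [[ 0.728  0.686 -0.   ]
 [ 0.686 -0.728  0.   ]
 [-0.    -0.    -1.   ]] [ 0.88 -0.18 -0.53  1.93 -0.09  1.38 -0.44] 0.0 1.0001447396360996 [-0.4 -0.6 -0.2]
objective_centre [([240.0, 150.0, 260.0, 183.0], 0.97), ([166.0, 66.0, 200.0, 98.0], 0.92), ([279.0, 199.0, 310.0, 226.0], 0.74)]
long_objective_centre [([380.0, 55.0, 407.0, 117.0], 0.85)]
objective_rest [([288.0, 69.0, 469.0, 134.0], 0.57)]
camera_lens []
inspection_camera []
[[324.0, 98.0], [326.0, 77.0], [323.0, 118.0]]
```

View pics/w2.png

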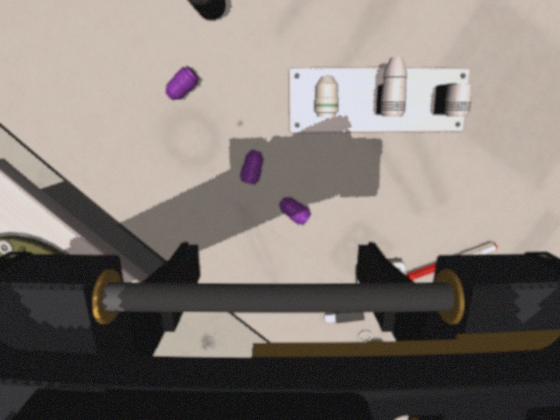

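The wrist picture shows the rest at (290–468, 68–132). The short objective is at (326,96) with its nose up, the long one at (394,88), the blunt adapter at (457,100), and three purple look-alikes lie loose. The arm is 10 cm short because of my own arithmetic slip.

```bash
cat > c.py <<'E'
from h import *
import pickle
S=pickle.load(open('s0.pkl','rb'));i,s=pickle.load(open('w2.pkl','rb'));T,D=S['top'],S['side']
P=[onplane(i,u,.008) for u in [(289,68),(469,69),(466,131),(289,132)]]
print([p.round(3) for p in P], [np.linalg.norm(P[k]-P[k-1]).round(3) for k in range(4)])
for a,b in [(0,1),(3,2)]: d=P[a]-P[b];print('yaw',np.arctan2(d[1],d[0])-np.pi/2)
for a,b in [(0,3),(1,2)]: d=P[a]-P[b];print('yaw',np.arctan2(d[1],d[0]))
print(np.mean(P,0))
ct=lambda x,y:(260+x/4-.4,200+y/4-.4); cs=lambda x,y:(230+(x-400)/4-.4,210+y/4-.4)
for n,t,d,w in [('mid',ct(110,218),cs(633,134),(326,96.5)),('nose',ct(88,194),cs(603,141),(325,76)),('rear',ct(132,240),cs(663,127),(327,116))]: print(n,*[np.round(v,4) for v in tri([(T,t),(D,d),(i,w)])])
E
python3 c.py
```

```text
[array([ 0.501, -0.064,  0.008]), array([ 0.648, -0.216,  0.008]), array([ 0.6  , -0.27 ,  0.008]), array([ 0.449, -0.114,  0.008])] [np.float64(0.072), np.float64(0.212), np.float64(0.072), np.float64(0.218)]
yaw 0.7690917850279075
yaw 0.7710267747959971
yaw 0.7639072541894207
yaw 0.8430068977762851
[ 0.54947567 -0.16579455  0.008     ]
mid [ 0.5001 -0.1135  0.0558] [0.0009 0.0006 0.0015]
nose [ 0.515  -0.0992  0.0564] [0.0009 0.0007 0.0007]
rear [ 0.4855 -0.1276  0.0555] [0.0008 0.0026 0.0031]
```

Request:
jog_arm([
  {"tx": 20,"ty": 12,"tz": 0,"wx": 0,"wy": 0,"wz": -0.014,"gripper": 0.53},
  {"tx": 50,"ty": 29,"tz": 10,"wx": 0,"wy": 0,"wz": -0.014,"gripper": 0.53},
  {"tx": 75,"ty": 44,"tz": 35,"wx": 0,"wy": 0,"wz": -0.014,"gripper": 0.53},
  {"tx": 87,"ty": 51,"tz": 65,"wx": 0,"wy": 0,"wz": -0.014,"gripper": 0.53},
  {"tx": 87,"ty": 51,"tz": 91,"wx": 0,"wy": 0,"wz": -0.014,"gripper": 0.53},
])

```text
time: 3.43
position: [0.4988, -0.1147, 0.129]
tool_rot: [-2.907, -1.187, -0.005]
ft_force: [-0.8, -0.8, -0.8]
grip_width: 0.71
grip_force: 0.0
```

Request:
jog_arm([
  {"tx": 0,"ty": 0,"tz": 0,"wx": 0,"wy": 0,"wz": 0,"gripper": 0.53},
  {"tx": 0,"ty": 0,"tz": 0,"wx": 0,"wy": 0,"wz": 0,"gripper": 0.53},
  {"tx": 0,"ty": 0,"tz": 0,"wx": 0,"wy": 0,"wz": 0,"gripper": 0.53},
  {"tx": 0,"ty": 0,"tz": 0,"wx": 0,"wy": 0,"wz": 0,"gripper": 0.53},
  {"tx": 0,"ty": 0,"tz": 0,"wx": 0,"wy": 0,"wz": 0,"gripper": 0.53},
])

```text
time: 3.85
position: [0.4968, -0.1173, 0.1322]
tool_rot: [2.908, 1.182, 0.003]
ft_force: [0.4, -1.0, 0.6]
grip_width: 0.535
grip_force: 0.0
```

```bash
python3 w.py w3
```

```text
3.9 [ 0.4967 -0.1172  0.132 ] [[ 0.716  0.698  0.003]
 [ 0.698 -0.716 -0.002]
 [ 0.001  0.003 -1.   ]] [ 0.79  0.11 -0.65  1.87  0.07  1.18 -0.68] 0.0 0.535784531970691 [-0.3  0.8 -0.2]
objective_centre [([231.0, 312.0, 266.0, 329.0], 0.85), ([258.0, 178.0, 292.0, 228.0], 0.72), ([184.0, 245.0, 209.0, 283.0], 0.61)]
long_objective_centre [([342.0, 155.0, 377.0, 228.0], 0.68), ([259.0, 177.0, 292.0, 226.0], 0.36)]
objective_rest [([234.0, 153.0, 457.0, 228.0], 0.64)]
camera_lens []
inspection_camera []
[[273.0, 204.0], [275.0, 180.0], [273.0, 228.0]]
```

View pics/w3.png

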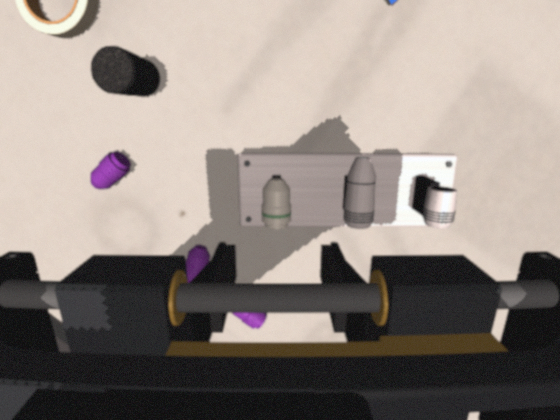

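The short objective (275,203) sits midway between the fingers (225 and 335) and where predicted, so I go down and grip.

Request:
jog_arm([
  {"tx": -1,"ty": 0,"tz": 20,"wx": 0,"wy": 0,"wz": 0,"gripper": 0.53},
  {"tx": -1,"ty": 0,"tz": 42,"wx": 0,"wy": 0,"wz": 0,"gripper": 0.53},
  {"tx": -1,"ty": 0,"tz": 64,"wx": 0,"wy": 0,"wz": 0,"gripper": 0.53},
  {"tx": -1,"ty": 0,"tz": 82,"wx": 0,"wy": 0,"wz": 0,"gripper": 0.53},
  {"tx": -1,"ty": 0,"tz": 94,"wx": 0,"wy": 0,"wz": 0,"gripper": 0.53},
])

```text
time: 4.57
position: [0.494, -0.1171, 0.0344]
tool_rot: [-2.909, -1.183, 0.003]
ft_force: [-0.1, 0.5, -0.1]
grip_width: 0.537
grip_force: 0.0
```

Request:
jog_arm([
  {"tx": 0,"ty": 0,"tz": 0,"wx": 0,"wy": 0,"wz": 0,"gripper": 0.53},
  {"tx": 0,"ty": 0,"tz": 0,"wx": 0,"wy": 0,"wz": 0,"gripper": 0.53},
  {"tx": 0,"ty": 0,"tz": 0,"wx": 0,"wy": 0,"wz": 0,"gripper": 0.53},
  {"tx": 0,"ty": 0,"tz": 0,"wx": 0,"wy": 0,"wz": 0,"gripper": 0.4},
  {"tx": 0,"ty": 0,"tz": 0,"wx": 0,"wy": 0,"wz": 0,"gripper": 0.35},
])

```text
time: 4.98
position: [0.4961, -0.1175, 0.0374]
tool_rot: [2.909, 1.183, 0.002]
ft_force: [0.2, -0.1, -0.6]
grip_width: 0.449
grip_force: 0.0
```

Request:
jog_arm([
  {"tx": 0,"ty": 0,"tz": 0,"wx": 0,"wy": 0,"wz": 0,"gripper": 0.3},
  {"tx": 0,"ty": 0,"tz": 0,"wx": 0,"wy": 0,"wz": 0,"gripper": 0.2},
  {"tx": 0,"ty": 0,"tz": 0,"wx": 0,"wy": 0,"wz": 0,"gripper": 0.1},
  {"tx": 0,"ty": 0,"tz": 0,"wx": 0,"wy": 0,"wz": 0,"gripper": 0.1},
  {"tx": 0,"ty": 0,"tz": 0,"wx": 0,"wy": 0,"wz": 0,"gripper": 0.1},
], grip_force=25)

```text
time: 5.4
position: [0.4952, -0.1173, 0.0365]
tool_rot: [2.91, 1.184, 0.0]
ft_force: [-0.3, -0.4, 1.8]
grip_width: 0.253
grip_force: 24.5
```

Request:
jog_arm([
  {"tx": 0,"ty": 0,"tz": -5,"wx": 0,"wy": 0,"wz": 0,"gripper": 0.1},
  {"tx": 0,"ty": 0,"tz": -15,"wx": 0,"wy": 0,"wz": 0,"gripper": 0.1},
  {"tx": 0,"ty": 0,"tz": -30,"wx": 0,"wy": 0,"wz": 0,"gripper": 0.1},
  {"tx": 0,"ty": 0,"tz": -50,"wx": 0,"wy": 0,"wz": 0,"gripper": 0.1},
  {"tx": 0,"ty": 0,"tz": -70,"wx": 0,"wy": 0,"wz": 0,"gripper": 0.1},
])

```text
time: 5.82
position: [0.4948, -0.117, 0.1074]
tool_rot: [-2.909, -1.184, 0.001]
ft_force: [0.3, -0.4, -1.5]
grip_width: 0.253
grip_force: 24.2
```

Request:
jog_arm([
  {"tx": 0,"ty": 0,"tz": -20,"wx": 0,"wy": 0,"wz": 0,"gripper": 0.1},
  {"tx": 0,"ty": 0,"tz": -40,"wx": 0,"wy": 0,"wz": 0,"gripper": 0.1},
  {"tx": 0,"ty": 0,"tz": -60,"wx": 0,"wy": 0,"wz": 0,"gripper": 0.1},
  {"tx": 0,"ty": 0,"tz": -75,"wx": 0,"wy": 0,"wz": 0,"gripper": 0.1},
  {"tx": 0,"ty": 0,"tz": -80,"wx": 0,"wy": 0,"wz": 0,"gripper": 0.1},
])

```text
time: 6.23
position: [0.4967, -0.1174, 0.1896]
tool_rot: [2.907, 1.183, 0.005]
ft_force: [-0.5, -0.4, 0.1]
grip_width: 0.252
grip_force: 24.2
```

Request:
jog_arm([
  {"tx": 0,"ty": 0,"tz": 0,"wx": 0,"wy": 0,"wz": 0,"gripper": 0.1},
  {"tx": 0,"ty": 0,"tz": 0,"wx": 0,"wy": 0,"wz": 0,"gripper": 0.1},
  {"tx": 0,"ty": 0,"tz": 0,"wx": 0,"wy": 0,"wz": 0,"gripper": 0.1},
  {"tx": 0,"ty": 0,"tz": 0,"wx": 0,"wy": 0,"wz": 0,"gripper": 0.1},
  {"tx": 0,"ty": 0,"tz": 0,"wx": 0,"wy": 0,"wz": 0,"gripper": 0.1},
])

```text
time: 6.65
position: [0.4945, -0.1171, 0.1852]
tool_rot: [-2.909, -1.184, 0.002]
ft_force: [-0.4, -0.2, -0.4]
grip_width: 0.254
grip_force: 24.2
```

```bash
python3 w.py w4
python3 - <<'E'
from h import *
import pickle
S={c:vision.get_image(c) for c in ['top','side']};pickle.dump(S,open('s4.pkl','wb'))
f=lambda m,x,y,w,h:cv2.resize(m[y:y+h,x:x+w],(400,300),interpolation=cv2.INTER_CUBIC)
a,b=S['top']['color'],S['side']['color'];w=cv2.imread('pics/w4.png')
cv2.imwrite('pics/c4.png',np.vstack([np.hstack([cv2.resize(w,(400,300)),f(b,220,150,120,90)]),cv2.convertScaleAbs(np.hstack([f(b,130,165,100,75),f(a,150,110,100,75)]),alpha=1.4)]))
E
```

```text
6.7 [ 0.4947 -0.1171  0.1854] [[ 0.716  0.698 -0.001]
 [ 0.698 -0.716  0.001]
 [-0.001 -0.001 -1.   ]] [ 0.81  0.06 -0.65  1.8   0.04  1.29 -0.65] 24.15600673353765 0.2555211840430438 [ 0.2 -0.9 -0.3]
objective_centre [([200.0, 225.0, 219.0, 256.0], 0.82), ([255.0, 210.0, 302.0, 283.0], 0.8), ([119.0, 144.0, 154.0, 177.0], 0.78)]
long_objective_centre [([335.0, 148.0, 364.0, 210.0], 0.63)]
objective_rest [([244.0, 142.0, 433.0, 212.0], 0.65)]
camera_lens []
inspection_camera []
[[276.0, 188.0], [278.0, 168.0], [276.0, 208.0]]
```

View pics/c4.png

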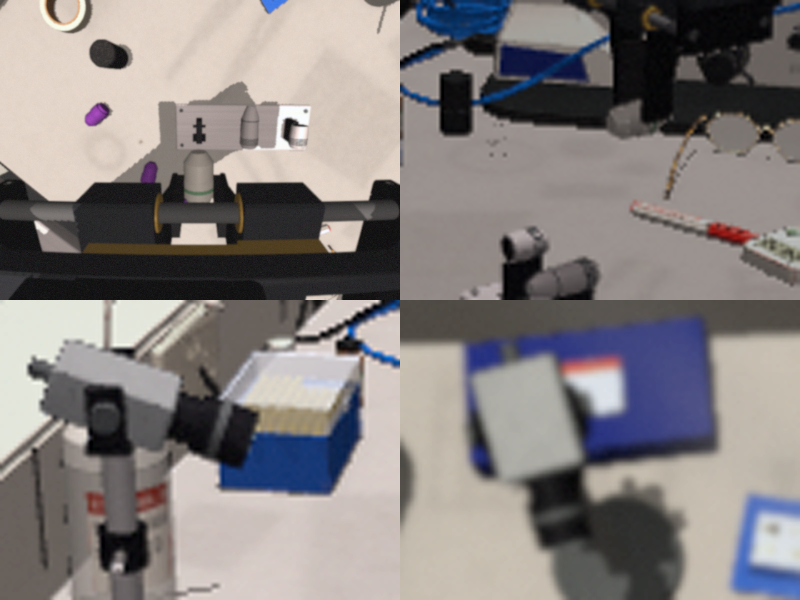

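Lifted with a level grip: in the wrist picture the nose is up at about (279,211). The camera head is unchanged. Next I fit the head's pose with the housing corners.

```bash
cat > d.py <<'E'
from h import *
import pickle
from scipy.optimize import least_squares
S=pickle.load(open('s4.pkl','rb'));T,D=S['top'],S['side'];i,s=pickle.load(open('w4.pkl','rb'))
M=R.from_rotvec(s['tool_rot']).as_matrix()
x,e=tri([(i,(279,211)),(D,(283.6,185.3))]);print('nose',x.round(3),np.round(e,4),'in tool',(M.T@(x-s['position'])).round(4),proj(i,s['position']+M@[.026,0,-.019]),proj(D,s['position']+M@[.026,0,-.019]))
ct=lambda x,y:np.array((150+(x-400)/4-.4,110+(y-300)/4-.4)); cs=lambda x,y:np.array((130+x/4-.4,165+(y-300)/4-.4))
# head frame points relative to hinge: x=n, y left, z up
H=[(T,ct(472,378),'r',23,13),(T,ct(555,352),'r',-23,13),(T,ct(583,465),-43,-23,13),(T,ct(500,482),-43,23,13),(T,ct(558,538),-70,0,4),
(D,cs(68,342),'r',-23,13),(D,cs(183,375),-43,-23,13),(D,cs(45,405),'r',23,-13),(D,cs(165,452),-43,23,-13),(D,cs(247,440),-70,0,0)]
def f(p):
    x,y,w,t,r,z0=p;Q=R.from_euler('zy',[w,-t]).as_matrix();o=[]
    for im,u,a,b,c in H:
        o.append(proj(im,[x,y,.26+z0]+Q@(np.array([r if a=='r' else a,b,c])/1e3))[0]-u)
    o.append(proj(D,[x,y,.008])[0]-(166,301)); return np.concatenate(o+[[z0*1000/2]])
q=least_squares(f,[.73,.11,.26,.31,17,0],loss='soft_l1',x_scale=[.1,.1,1,1,10,.01]);print(q.x.round(3));print(f(q.x)[:-1].reshape(-1,2).round(1).tolist())
w,t=q.x[2:4];Q=R.from_euler('zy',[w,-t]).as_matrix();h=np.array([*q.x[:2],.26+q.x[5]]);L=h-.07*Q[:,0];print('lens',L.round(4))
Rt=np.c_[Q[:,0],-Q[:,1],-Q[:,2]];tcp=L-.09*Q[:,0]-Rt@[.026,0,-.019]
np.savez('goal.npz',R=Rt,p=tcp,L=L,Q=Q);print('tcp',tcp,Rt.round(3))
E
python3 d.py
```

```text
nose [ 0.515 -0.099  0.208] [0.0023 0.0023] in tool [ 0.0267  0.0012 -0.0221] [[274.50363467 214.20161223]] [[283.13878181 186.9338164 ]]
[7.3700e-01 1.1200e-01 2.2000e-01 3.0300e-01 1.7812e+01 1.0000e-03]
[[-0.2, -0.4], [0.0, 0.7], [0.2, 0.8], [-0.0, 1.8], [0.1, -2.3], [0.5, -0.6], [2.4, -0.4], [-1.1, 5.3], [0.7, 2.1], [-3.0, -2.2], [-4.6, -1.1]]
lens [0.672  0.0966 0.2407]
tcp [0.56963256 0.07123654 0.18870695] [[ 0.931  0.208  0.299]
 [ 0.218 -0.976 -0.   ]
 [ 0.292  0.065 -0.954]]
```

```bash
cat > g.py <<'E'
from h import *
import sys
so=float(sys.argv[1]);g=np.load('goal.npz');off=np.array(eval(sys.argv[2])) if len(sys.argv)>2 else np.array([.026,0,-.020])
p=g['L']-so*g['Q'][:,0]-g['R']@off
s=ctrl.get_state();M=R.from_rotvec(s['tool_rot']).as_matrix()
print(s['time'],s['position'],'goal',p.round(4),'t',(M.T@(p-s['position'])*1000).round(1),'w',R.from_matrix(M.T@g['R']).as_rotvec().round(3))
E
python3 - <<'E'
from h import *
Q=R.from_euler('zy',[.235,-.305]).as_matrix();L=np.array([.671,.0962,.240])
np.savez('goal.npz',Q=Q,R=np.c_[Q[:,0],-Q[:,1],-Q[:,2]],L=L)
E
python3 g.py 0.14
```

```text
7.05 [ 0.49513053 -0.11720803  0.18619313] goal [0.523  0.0575 0.1724] t [ 142.  -105.6   13.7] w [-0.149  0.27   0.534]
```

Request:
jog_arm([
  {"tx": 20,"ty": -15,"tz": 2,"wx": -0.02,"wy": 0.04,"wz": 0.08,"gripper": 0.1},
  {"tx": 48,"ty": -36,"tz": 5,"wx": -0.045,"wy": 0.08,"wz": 0.16,"gripper": 0.1},
  {"tx": 76,"ty": -57,"tz": 7,"wx": -0.07,"wy": 0.13,"wz": 0.26,"gripper": 0.1},
  {"tx": 104,"ty": -78,"tz": 10,"wx": -0.1,"wy": 0.18,"wz": 0.36,"gripper": 0.1},
  {"tx": 126,"ty": -94,"tz": 12,"wx": -0.125,"wy": 0.225,"wz": 0.445,"gripper": 0.1},
])

```text
time: 7.47
position: [0.5197, 0.0407, 0.1742]
tool_rot: [3.046, 0.494, 0.398]
ft_force: [-0.6, -0.3, -0.8]
grip_width: 0.255
grip_force: 24.2
```

Request:
jog_arm([
  {"tx": 0,"ty": 0,"tz": 0,"wx": 0,"wy": 0,"wz": 0,"gripper": 0.1},
  {"tx": 0,"ty": 0,"tz": 0,"wx": 0,"wy": 0,"wz": 0,"gripper": 0.1},
  {"tx": 0,"ty": 0,"tz": 0,"wx": 0,"wy": 0,"wz": 0,"gripper": 0.1},
  {"tx": 0,"ty": 0,"tz": 0,"wx": 0,"wy": 0,"wz": 0,"gripper": 0.1},
  {"tx": 0,"ty": 0,"tz": 0,"wx": 0,"wy": 0,"wz": 0,"gripper": 0.1},
])

```text
time: 7.88
position: [0.5201, 0.0367, 0.1743]
tool_rot: [3.046, 0.497, 0.393]
ft_force: [0.4, 0.1, 0.0]
grip_width: 0.251
grip_force: 24.2
```

```bash
python3 g.py 0.11
```

```text
7.8833 [0.52005376 0.03671389 0.17430231] goal [0.5508 0.0645 0.1812] t [ 38.7 -16.4   1.4] w [-0.024  0.045  0.087]
```

Now go to 11 cm standoff and check with all cameras.

Request:
jog_arm([
  {"tx": 8,"ty": -4,"tz": 0,"wx": -0.006,"wy": 0.011,"wz": 0.022,"gripper": 0.1},
  {"tx": 18,"ty": -8,"tz": 0,"wx": -0.012,"wy": 0.022,"wz": 0.044,"gripper": 0.1},
  {"tx": 28,"ty": -12,"tz": 1,"wx": -0.018,"wy": 0.034,"wz": 0.066,"gripper": 0.1},
  {"tx": 36,"ty": -15,"tz": 1,"wx": -0.024,"wy": 0.045,"wz": 0.087,"gripper": 0.1},
  {"tx": 39,"ty": -16,"tz": 1,"wx": -0.024,"wy": 0.045,"wz": 0.087,"gripper": 0.1},
])

```text
time: 8.3
position: [0.5514, 0.0659, 0.1817]
tool_rot: [3.05, 0.362, 0.469]
ft_force: [-1.2, -0.1, -1.1]
grip_width: 0.253
grip_force: 24.2
```

Request:
jog_arm([
  {"tx": 0,"ty": 0,"tz": 0,"wx": 0,"wy": 0,"wz": 0,"gripper": 0.1},
  {"tx": 0,"ty": 0,"tz": 0,"wx": 0,"wy": 0,"wz": 0,"gripper": 0.1},
  {"tx": 0,"ty": 0,"tz": 0,"wx": 0,"wy": 0,"wz": 0,"gripper": 0.1},
  {"tx": 0,"ty": 0,"tz": 0,"wx": 0,"wy": 0,"wz": 0,"gripper": 0.1},
  {"tx": 0,"ty": 0,"tz": 0,"wx": 0,"wy": 0,"wz": 0,"gripper": 0.1},
])

```text
time: 8.72
position: [0.5506, 0.0651, 0.1815]
tool_rot: [3.049, 0.362, 0.468]
ft_force: [-0.6, -1.0, -1.1]
grip_width: 0.251
grip_force: 24.2
```

```bash
python3 w.py w5; python3 g.py 0.09
python3 - <<'E'
from h import *
import pickle
S={c:vision.get_image(c) for c in ['top','side']};pickle.dump(S,open('s5.pkl','wb'))
f=lambda m,x,y,w,h:cv2.resize(m[y:y+h,x:x+w],(400,300),interpolation=cv2.INTER_CUBIC)
a,b=S['top']['color'],S['side']['color'];w=cv2.imread('pics/w5.png')
cv2.imwrite('pics/c5.png',np.vstack([np.hstack([cv2.resize(w,(400,300)),f(b,130,150,140,105)]),cv2.convertScaleAbs(np.hstack([f(b,180,175,80,60),f(a,150,110,100,75)]),alpha=1.4)]))
g=np.load('goal.npz');i,s=pickle.load(open('w5.pkl','rb'))
M=R.from_rotvec(s['tool_rot']).as_matrix();n=s['position']+M@[.026,0,-.02]
for k,im in [('side',S['side']),('top',S['top']),('w',i)]: print(k,'lens,nose,housingfront',proj(im,[g['L'],n,g['L']+.027*g['Q'][:,0]]).round(1).tolist())
E
```

```text
8.7667 [0.5506 0.0652 0.1815] [[ 0.927  0.223  0.3  ]
 [ 0.234 -0.972 -0.   ]
 [ 0.292  0.071 -0.954]] [ 0.72 -0.12 -0.86  1.97 -0.06  0.95 -1.46] 24.16186655347701 0.2516496594087504 [ 0.1 -0.3 -0.7]
objective_centre [([254.0, 211.0, 299.0, 281.0], 0.67), ([431.0, 414.0, 450.0, 419.0], 0.55)]
long_objective_centre [([452.0, 246.0, 486.0, 280.0], 0.57)]
objective_rest [([426.0, 203.0, 518.0, 283.0], 0.67)]
camera_lens [([249.0, 0.0, 315.0, 7.0], 0.69), ([506.0, 229.0, 538.0, 259.0], 0.49)]
inspection_camera [([223.0, 0.0, 312.0, 115.0], 0.8), ([422.0, 204.0, 515.0, 283.0], 0.28)]
[[421.0, 317.0], [413.0, 300.0], [430.0, 333.0]]
9.0167 [0.55071413 0.06557645 0.18159253] goal [0.5694 0.0692 0.187 ] t [19.8  1.1  0.4] w [0.    0.    0.002]
side lens,nose,housingfront [[188.9, 197.7], [243.2, 212.2], [175.2, 194.0]]
top lens,nose,housingfront [[189.8, 167.4], [203.0, 216.8], [186.5, 155.2]]
w lens,nose,housingfront [[276.3, -17.0], [274.7, 216.4], [276.4, -82.8]]
```

View pics/c5.png

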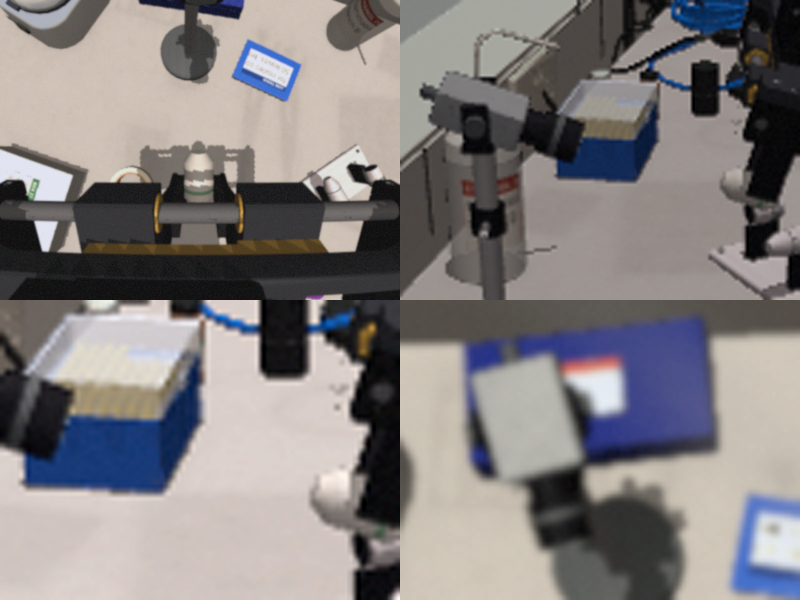

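Run:
```python
from h import *
import pickle
S=pickle.load(open('s5.pkl','rb'));i,s=pickle.load(open('w5.pkl','rb'));g=np.load('goal.npz');n=g['Q'][:,0]
print('base from wrist',onplane(i,(263,73),.008).round(4),'hinge',(g['L']+.07*n).round(4))
L,e=tri([(S['top'],(190,169.3)),(S['side'],(192.5,199.5))]);print('lens',L.round(4),e,'base implied',(L+.07*n).round(4))
X=s['position']+R.from_rotvec(s['tool_rot']).as_matrix()@[.026,0,-.02]
for l in (g['L'],L): print('nose in lens frame',(g['Q'].T@(X-l)).round(4))
```

```text
base from wrist [0.7281 0.1094 0.008 ] hinge [0.7359 0.1125 0.2604]
lens [0.6658 0.0958 0.2371] [np.float64(0.001825767727531684), np.float64(0.001825767727531809)] base implied [0.7307 0.1121 0.2576]
nose in lens frame [-0.1099  0.0008  0.0003]
nose in lens frame [-0.1042 -0.0002  0.0015]
```

The lens sits about 6–7 mm nearer than the first fit (base and lens measured independently agree), so I move 12 mm forward.

Request:
jog_arm([
  {"tx": 3,"ty": 0,"tz": 0,"wx": 0,"wy": 0,"wz": 0,"gripper": 0.1},
  {"tx": 7,"ty": 0,"tz": 0,"wx": 0,"wy": 0,"wz": 0,"gripper": 0.1},
  {"tx": 10,"ty": 0,"tz": 1,"wx": 0,"wy": 0,"wz": 0,"gripper": 0.1},
  {"tx": 12,"ty": 0,"tz": 1,"wx": 0,"wy": 0,"wz": 0,"gripper": 0.1},
  {"tx": 12,"ty": 0,"tz": 1,"wx": 0,"wy": 0,"wz": 0,"gripper": 0.1},
])

```text
time: 9.53
position: [0.5627, 0.0687, 0.1843]
tool_rot: [3.049, 0.363, 0.469]
ft_force: [-0.4, -0.5, -0.6]
grip_width: 0.251
grip_force: 24.2
```

Request:
jog_arm([
  {"tx": 0,"ty": 0,"tz": 0,"wx": 0,"wy": 0,"wz": 0,"gripper": 0.1},
  {"tx": 0,"ty": 0,"tz": 0,"wx": 0,"wy": 0,"wz": 0,"gripper": 0.1},
  {"tx": 0,"ty": 0,"tz": 0,"wx": 0,"wy": 0,"wz": 0,"gripper": 0.1},
  {"tx": 0,"ty": 0,"tz": 0,"wx": 0,"wy": 0,"wz": 0,"gripper": 0.1},
  {"tx": 0,"ty": 0,"tz": 0,"wx": 0,"wy": 0,"wz": 0,"gripper": 0.1},
])

```text
time: 9.95
position: [0.5621, 0.0684, 0.1841]
tool_rot: [3.048, 0.363, 0.468]
ft_force: [-0.8, -0.5, -0.1]
grip_width: 0.25
grip_force: 24.2
```

```bash
python3 w.py w6
python3 - <<'E'
from h import *
import pickle
S={c:vision.get_image(c) for c in ['top','side']}
f=lambda m,x,y,w,h:cv2.resize(m[y:y+h,x:x+w],(400,300),interpolation=cv2.INTER_CUBIC)
w=cv2.imread('pics/w6.png');cv2.imwrite('pics/c6.png',np.hstack([cv2.resize(w,(400,300)),cv2.convertScaleAbs(f(S['side']['color'],130,160,132,99),alpha=1.4)]))
g=np.load('goal.npz');s=ctrl.get_state();M=R.from_rotvec(s['tool_rot']).as_matrix();X=s['position']+M@[.026,0,-.02]
for l in ([.6658,.0958,.2371],[.663,.094,.239]): print((g['Q'].T@(X-l)).round(4))
E
```

```text
10.0 [0.5621 0.0684 0.1841] [[ 0.927  0.224  0.3  ]
 [ 0.235 -0.972 -0.   ]
 [ 0.292  0.071 -0.954]] [ 0.72 -0.08 -0.88  1.94 -0.02  0.95 -1.49] 24.162057664361782 0.2520032720705011 [ 0.9 -0.  -0.4]
objective_centre [([255.0, 210.0, 299.0, 281.0], 0.79)]
long_objective_centre [([451.0, 256.0, 478.0, 282.0], 0.79)]
objective_rest [([429.0, 216.0, 516.0, 280.0], 0.6)]
camera_lens [([249.0, 0.0, 320.0, 33.0], 0.84)]
inspection_camera [([225.0, 1.0, 316.0, 125.0], 0.93)]
[[420.0, 328.0], [412.0, 311.0], [429.0, 344.0]]
[-0.092   0.0001  0.0006]
[-0.0895  0.0014 -0.002 ]
```

View pics/c6.png

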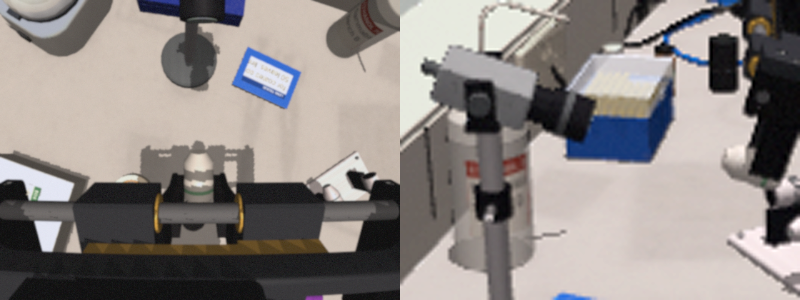

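```bash
python3 -c "
from bench import ctrl
print(ctrl.close_job())"
```

```text
the job is handed in; nothing more can be done
None
```

I handed the job in with the short objective held still in the grip, its nose pointing into the inspection camera. By my measurements the tip is about 90 mm from the lens and within about 3 mm of the line of sight. The hand-in returned no verdict, so I can't confirm it passed.

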